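# Open the filling port of the topping bin

## Robot

A 7-joint arm with a two-finger parallel gripper is mounted at the origin on the work surface. World frame = base frame: x ahead of the robot, y to its left, z up, the work surface at z = 0. Lengths are in m, angles in rad, forces in N, time in s.
With the tool pointing down it reaches from about 0.4 to 0.875 m from the base axis. Payload 19.3 kg.
Tool frame: the origin (TCP) lies on the centre line of the jaws, within the pads' length; the fingertips stand 25 mm ahead of it and the grasp point (between the pads) lies 6 mm ahead of it (tips_ahead is the distance from the TCP to the fingertips, in m); z points along the fingers, y is the direction in which the jaws open and shut (so a half turn about z gives the same grasp; the last joint's range is limited). The gripper opens to 85 mm and grips with 20 to 120 N. Pads are 22 mm wide; open, the fingers measure 114 mm over their backs; the gripper's body (76 mm by 85 mm) begins 54 mm behind the grasp point. The pads swing forward as they close: fully open they stand 13 mm farther back than shut.
Start: joints at [1.14, 0.521, -0.036, 1.599, 0.021, 1.021, -0.113], TCP at [0.221, -0.585, 0.216] pointing down, gripper open.
Joint ranges: [-2.91, 2.91], [-0.3, 2.13], [-1.5, 1.42], [0.17, 2.43], [-1.26, 4.41], [0.16, 1.93], [-2.52, 2.52]. Speed limits (rad/s): [1.89, 1.89, 2.39, 2.39, 3.01, 3.01, 3.01].

## Interface

Orientations are given as [roll, pitch, yaw] about the fixed x, y, z axes, in that order (R = Rz(yaw) Ry(pitch) Rx(roll)).
In Python, from workcell import observe, grab_frame, job_done, outline_of, tips_ahead gives the robot as it stands. The module is installed in compiled form; this text tells all that it offers.
- The arm moves only by the tool move_arm, never from a script. Its argument "motion" is a list of rows, each a list of 2 entries, a list of its own where there are three numbers: the shift along the world's x, y, z in mm, then the turn, a rotation vector about the world's x, y, z in rad. A call has 1 to 12 rows; each row is the pose to reach, as a shift and turn from the pose commanded when the call began; what a row does not reach only later rows make up. A row lasts 1/8 s, in which the tool goes at most 62.5 mm and 10.7 degrees, less where a joint would pass 70% of its speed; a pose out of reach is approached as far as the arm can. A call with a gripper value outside its range is refused whole. "jaw" is the finger opening in mm, from 0 to 85.4, set as the call begins (left out, the last holds). The fingers move at their own pace and stop on an object; "grip_force" is the grip in N (left out, the last holds). Time passes only in rows, so rows that repeat a pose let the fingers close. It gives the time, the measured TCP pose, the force and the opening at its end, in the units of the state.
- observe(): the state, without advancing time (a new reading comes with each control period).
- grab_frame(name): name is "scene" or "top"; returns a dict with "frame" (420x560x3 uint8, red, green, blue), "fx", "fy", "cx", "cy" (pixels), "T" (4x4, takes a point from camera to world coordinates). Camera axes: x right, y down, z forward; pixel columns grow to the right and rows downward; lengths in m; the calibration is good to about 2 mm. A picture is of the moment at which its call begins. There is no depth.
- job_done(): hands the job in, once; it reports no verdict.
Trained networks look in the newest picture that a camera, given by its name, has taken for a name from the list of things; names that differ only in an ending like _2 or _b are one class to them, and where a whole thing is asked for, a point or a joint stands for the part that bears it (a point fixed in the world has none). Each returns a list of dicts, best first, with "score" (0 to 1); they miss things now and then, are a little off and sometimes report something else, mostly with a low value. They report only what shows in the picture. A call takes as long as a camera call.
- outline_of(label, camera): "pixels" (420x560 bool, what is visible of it) and "pixel" ([column, row] in pixels, amid what is visible of it).
The state is a dict: "clock": time; "qpos": joint angles; "qd": joint speeds; "joint_efforts": joint torques, N m; "position": TCP position; "tool_rot": TCP orientation; "force": force on the tool from outside, world axes, zero at the start; "moment": the same for the moment, N m; "grip_width": finger opening in m.
Only numpy, scipy, OpenCV 4.12 (cv2) and the standard library are available. Lean on these libraries where they do the work, as an engineer would, in place of code of your own. Each camera call takes 0.05 s, during which the arm holds its last target.

## Task

Two steel topping bins stand on the pastry counter, each with a flat cover that swivels on one screw. Open the filling port of the bin with the round cover: swing that cover sideways, clockwise seen from above, by about a quarter turn so that the hole is wholly clear, and let go of it there. Leave the square cover on the other bin shut.

Things in the scene. Friction and masses are not known exactly. Their poses are not given: they have to be found in the camera images.
- round_cover (a joint): Swing of the round cover in rad: 0 shut (a stop), grows clockwise seen from above, stop at 1.75; starts at 0 to 0.12. A steel disc 72 mm across, 4 mm thick, on a 26 mm wide arm, lying on the bin's lid (upper face 104 mm above the counter). It hides a hole 50 mm across, wholly clear from 0.8 rad on. It turns stiffly (1 to 2 N at the knob) and stays where it is left.
- round_knob (a point): Centre of the top of the upright round black knob, 18 mm in diameter, 36 mm tall, fixed at the centre of the round cover's disc, from 104 to 140 mm above the counter. It moves with the cover on a circle of radius 80 mm around the pivot screw; nothing on the lid stands in its way or beside it.
- round_pivot (a point): Top centre of the round cover's pivot screw (head 16 mm across, 108 mm above the counter, axis vertical). With the cover shut its arm points from here to the robot's side of the bin, within 45 degrees of -x. The bin, left or right, is a fixed steel box 190 x 180 mm, its flat grey lid 100 mm above the counter.
- square_cover (a joint): Swing of the cover of the other bin, which is alike, fixed too, and stands on the other side. This cover has a 66 mm square plate instead of the disc, with the same arm, screw and knob. 0 is shut, grows clockwise seen from above; starts at 0 to 0.1. It is to be left alone.

How it is judged:
By the outcome, as a careful person would: the job done as asked, in the order asked, and still so for the second after the job is handed in, with the robot touching nothing.
It also fails if it takes over 32 s, if anything falls off the work surface, if the arm or the gripper's body presses on something with over 40 N, if the wrist force passes 120 N, or if a joint passes its speed limit or range.

## Working session

There is one attempt and no reset: what is moved stays moved. The work goes in short steps, Python scripts to look and compute and a tool call to move; the robot and the scene stay as the last step left them, time stands still between calls to the robot, and variables do not carry over. Pictures are saved under pics/ and viewed, and the job is handed in when it is done.

Besides the shell and the picture viewer there is one more tool, called after "Emit:" in YAML: its name, and indented under it one key for each argument. move_arm: Moves the arm, as the interface text tells. Its arguments: {"type":"object","properties":{"motion":{"type":"array"},"jaw":{"type":"number"},"grip_force":{"type":"number"}},"required":["motion"]}

```bash
mkdir -p pics
cat > h.py <<'E'
import numpy as np, cv2
from workcell import observe, grab_frame, job_done, outline_of, tips_ahead
def ray(f,px,z):
    T=np.array(f["T"]);d=T[:3,:3]@np.array([(px[0]-f["cx"])/f["fx"],(px[1]-f["cy"])/f["fy"],1]);o=T[:3,3]
    return o+d*(z-o[2])/d[2]
def save(f,n): cv2.imwrite("pics/"+n,cv2.cvtColor(f["frame"],cv2.COLOR_RGB2BGR))
E
python3 - <<'E'
from h import *
np.set_printoptions(precision=3,suppress=True)
s=observe();print(s["clock"],s["position"],s["tool_rot"],s["force"],s["grip_width"])
try: print(tips_ahead())
except Exception as e: print(tips_ahead)
for c in("top","scene"):
    f=grab_frame(c);save(f,c+"1.png");print(c,np.array(f["T"]))
    for l,z in(("round_knob",.14),("round_pivot",.108),("round_cover",.104),("square_cover",.104)):
        for r in outline_of(l,c)[:3]:
            print(l,r["score"],r["pixel"],r["pixels"].sum(),ray(f,r["pixel"],z))
E
```

```text
0.0 [ 0.22  -0.584  0.216] [-3.14   0.     0.361] [-0.381  0.01  -0.374] 0.08527307848449986
0.025
top [[ 0.023 -0.99   0.137  0.451]
 [-1.    -0.025 -0.01  -0.027]
 [ 0.013 -0.136 -0.991  1.06 ]
 [ 0.     0.     0.     1.   ]]
round_knob 0.64 [163.3, 247.9] 1418 [0.493 0.179 0.14 ]
round_pivot 0.67 [167.0, 251.3] 1432 [0.488 0.179 0.108]
round_cover 0.83 [170.5, 251.5] 1444 [0.488 0.173 0.104]
square_cover 0.92 [367.7, 240.8] 1548 [ 0.517 -0.211  0.104]
scene [[ 0.206  0.797 -0.567  1.165]
 [ 0.978 -0.164  0.126 -0.182]
 [ 0.007 -0.581 -0.814  1.009]
 [ 0.     0.     0.     1.   ]]
round_knob 0.98 [382.0, 177.7] 989 [0.517 0.17  0.14 ]
round_pivot 0.75 [380.9, 175.8] 966 [0.488 0.182 0.108]
round_cover 0.94 [383.9, 179.0] 959 [0.494 0.187 0.104]
square_cover 0.92 [200.6, 216.7] 1240 [ 0.514 -0.209  0.104]
```

View pics/top1.png

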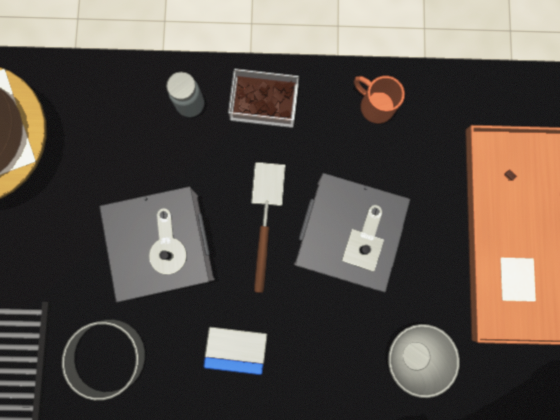

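View pics/scene1.png

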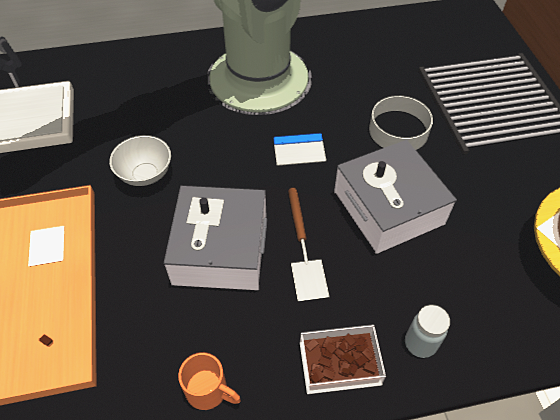

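Run:
```python
import cv2
a=cv2.imread("pics/top1.png")[170:320,90:260];cv2.imwrite("pics/topz.png",cv2.resize(a,None,fx=4,fy=4,interpolation=cv2.INTER_CUBIC))
a=cv2.imread("pics/scene1.png")[100:250,300:480];cv2.imwrite("pics/scz.png",cv2.resize(a,None,fx=4,fy=4,interpolation=cv2.INTER_CUBIC))
```

```text
(no output)
```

View pics/topz.png

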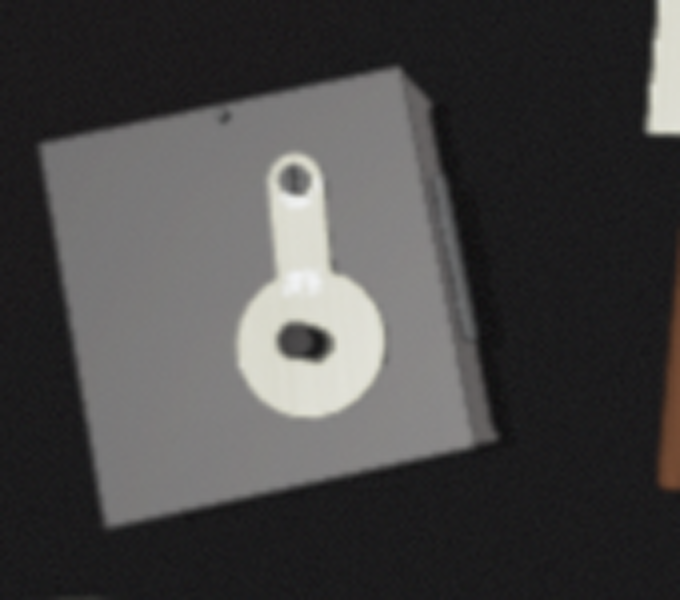

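View pics/scz.png

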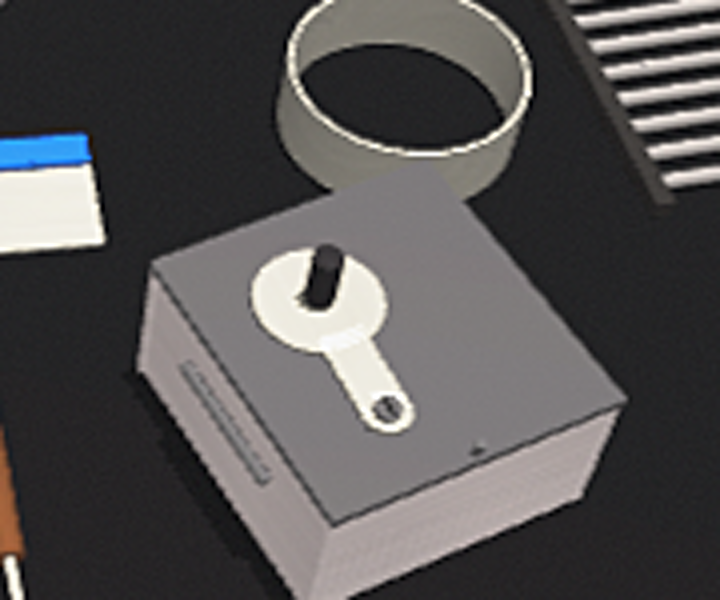

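Run:
```python
from h import *
np.set_printoptions(precision=4,suppress=True)
for c,p,d,k in(("top",(163.75,215),(167.75,256),(163.7,255.3)),("scene",(396.75,202),(379.75,175),(382.2,162.7))):
    f=grab_frame(c)
    P=ray(f,p,.108);D=ray(f,d,.104);K=ray(f,k,.14)
    print(c,P,D,K,np.linalg.norm((D-P)[:2]),np.linalg.norm((K-P)[:2]),np.arctan2(*(K-P)[1::-1]))
```

```text
top [0.558 0.189 0.108] [0.4788 0.1778 0.104 ] [0.4788 0.1777 0.14  ] 0.08007201839823398 0.08001058847097701 -2.9996249834631805
scene [0.5612 0.1928 0.108 ] [0.4821 0.1821 0.104 ] [0.4783 0.183  0.14  ] 0.07981410819389344 0.0834757473998144 -3.02325734285083
```

Emit:
move_arm:
  motion:
    - [[39, 45, 10], [0, 0, 0.16]]
    - [[79, 90, 20], [0, 0, 0.32]]
    - [[119, 135, 20], [0, 0, 0.48]]
    - [[159, 180, 20], [0, 0, 0.64]]
    - [[189, 230, 20], [0, 0, 0.8]]
    - [[219, 280, 20], [0, 0, 0.96]]
    - [[244, 335, 20], [0, 0, 1.12]]
    - [[264, 390, 20], [0, 0, 1.28]]
    - [[279, 445, 20], [0, 0, 1.44]]
    - [[279, 505, 20], [0, 0, 1.6]]
    - [[279, 565, 20], [0, 0, 1.76]]
    - [[279, 625, 20], [0, 0, 1.92]]
  jaw: 40

```text
clock: 2.1
position: [0.4995, 0.042, 0.2367]
tool_rot: [3.141, 0.001, 2.286]
force: [0.5, 0.1, -0.5]
grip_width: 0.0397
```

Emit:
move_arm:
  motion:
    - [[-4, 24, 0], [0, 0, 0.17]]
    - [[-8, 48, 0], [0, 0, 0.34]]
    - [[-12, 72, 0], [0, 0, 0.51]]
    - [[-16, 96, 0], [0, 0, 0.68]]
    - [[-20, 120, 0], [0, 0, 0.85]]
    - [[-21, 140, 0], [0, 0, 1.0]]
    - [[-21, 140, 0], [0, 0, 1.0]]

```text
clock: 2.98
position: [0.4784, 0.1814, 0.2364]
tool_rot: [3.141, -0.0, -3.0]
force: [0.0, 0.5, -0.3]
grip_width: 0.04
```

Run:
```python
from h import *
s=observe();print(s["position"],s["tool_rot"],s["qpos"])
a=grab_frame("top");b=grab_frame("scene")
cv2.imwrite("pics/hov.png",cv2.cvtColor(np.hstack([cv2.resize(a["frame"][150:350,80:280],(400,400)),cv2.resize(b["frame"][60:260,290:490],(400,400))]),cv2.COLOR_RGB2BGR))
```

```text
[0.47837842 0.18136002 0.23641584] [ 3.14085858e+00 -4.37308525e-05 -3.00011433e+00] [ 0.22448409  0.45027401 -0.93635039  1.8386243   0.41231322  1.06165648
  0.84130973]
```

View pics/hov.png

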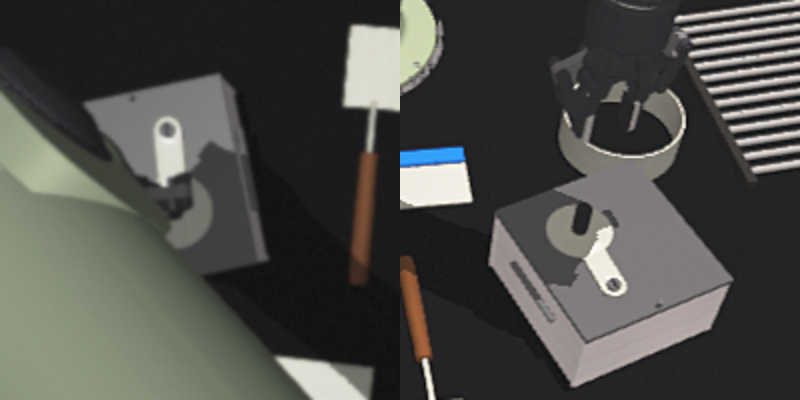

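The cover hasn't moved, and the gripper is over the knob (knob at about (580,215) in the right half of the picture). I'll descend next.

Emit:
move_arm:
  motion:
    - [[0, 0, -25], [0, 0, 0]]
    - [[0, 0, -50], [0, 0, 0]]
    - [[0, 0, -70], [0, 0, 0]]
    - [[0, 0, -85], [0, 0, 0]]
    - [[0, 0, -94], [0, 0, 0]]
    - [[0, 0, -94], [0, 0, 0]]

```text
clock: 3.82
position: [0.4785, 0.1802, 0.1421]
tool_rot: [-3.142, -0.001, -3.003]
force: [1.2, -0.4, 0.1]
grip_width: 0.0398
```

Run:
```python
from h import *
s=observe();print(s["position"],s["tool_rot"],s["force"])
b=grab_frame("scene")
cv2.imwrite("pics/dn.png",cv2.cvtColor(cv2.resize(b["frame"][90:240,310:460],(600,600)),cv2.COLOR_RGB2BGR))
```

```text
[0.47850022 0.18024042 0.14213914] [-3.14154156e+00 -5.36730703e-04 -3.00252653e+00] [ 1.17495149 -0.35928918  0.09959422]
```

View pics/dn.png

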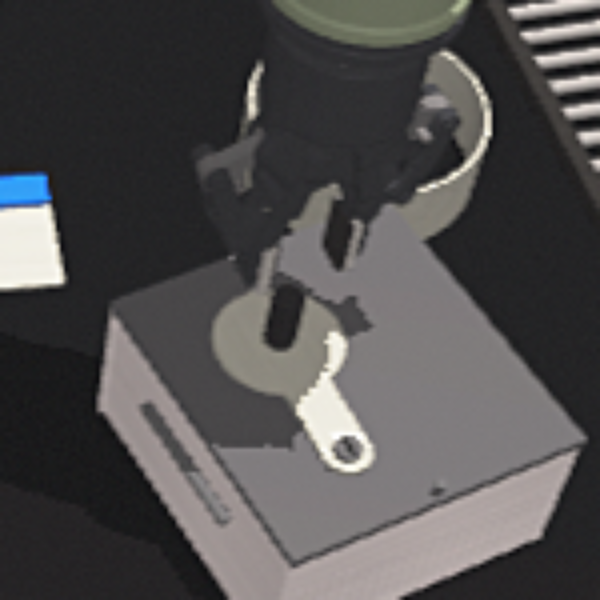

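Run:
```python
from h import *
b=grab_frame("scene");T=np.linalg.inv(np.array(b["T"]))
def pr(p):
    q=T[:3,:3]@p+T[:3,3];return (np.array([q[0]/q[2]*b["fx"]+b["cx"],q[1]/q[2]*b["fy"]+b["cy"]])-[310,90])*4
for z in(.117,.13,.142,.15): print(z,pr(np.array([.4785,.180,z])),pr(np.array([.4785-.003,.18+.020,z])),pr(np.array([.4785+.003,.18-.020,z])))
a=b["frame"][120:190,340:420]
cv2.imwrite("pics/dn2.png",cv2.cvtColor(cv2.convertScaleAbs(cv2.resize(a,(800,600),interpolation=cv2.INTER_CUBIC),alpha=2.5,beta=10),cv2.COLOR_RGB2BGR))
```

```text
0.117 [276.87728279 320.08106758] [310.7995114  310.12206563] [242.70789785 330.11263051]
0.13 [280.60163185 304.30935718] [314.82118129 294.3166394 ] [246.13045784 314.37555381]
0.142 [284.10083088 289.49110224] [318.59948326 279.46766504] [249.34632103 299.58887774]
0.15 [286.46711891 279.47044923] [321.15437717 269.42676451] [251.52112166 289.58905175]
```

View pics/dn2.png

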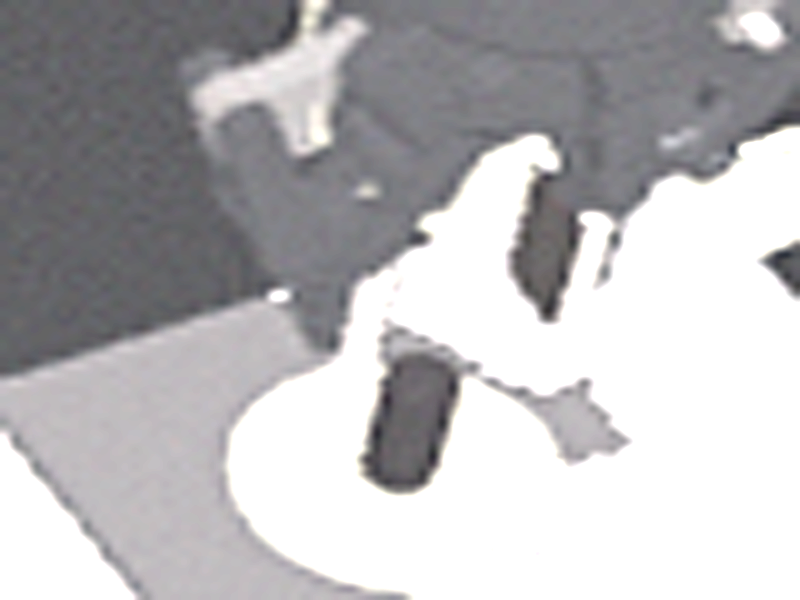

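The fingertips look higher in the picture than the nominal geometry says. I'll close gently to test whether the knob is between the pads.

Emit:
move_arm:
  motion:
    - [[0, 0, 0], [0, 0, 0]]
    - [[0, 0, 0], [0, 0, 0]]
    - [[0, 0, 0], [0, 0, 0]]
    - [[0, 0, 0], [0, 0, 0]]
    - [[0, 0, 0], [0, 0, 0]]
  jaw: 12
  grip_force: 20

```text
clock: 4.55
position: [0.4786, 0.1803, 0.1424]
tool_rot: [3.142, 0.0, -3.002]
force: [0.5, 0.3, -0.3]
grip_width: 0.0118
```

Run:
```python
from h import *
s=observe();print(s["position"],s["grip_width"],s["force"])
b=grab_frame("scene")
a=b["frame"][120:190,340:420]
cv2.imwrite("pics/dn3.png",cv2.cvtColor(cv2.convertScaleAbs(cv2.resize(a,(800,700),interpolation=cv2.INTER_CUBIC)[:600],alpha=1.8,beta=10),cv2.COLOR_RGB2BGR))
```

```text
[0.47861797 0.18025001 0.14240252] 0.011789802087561705 [ 0.4688566   0.26132691 -0.30426429]
```

View pics/dn3.png

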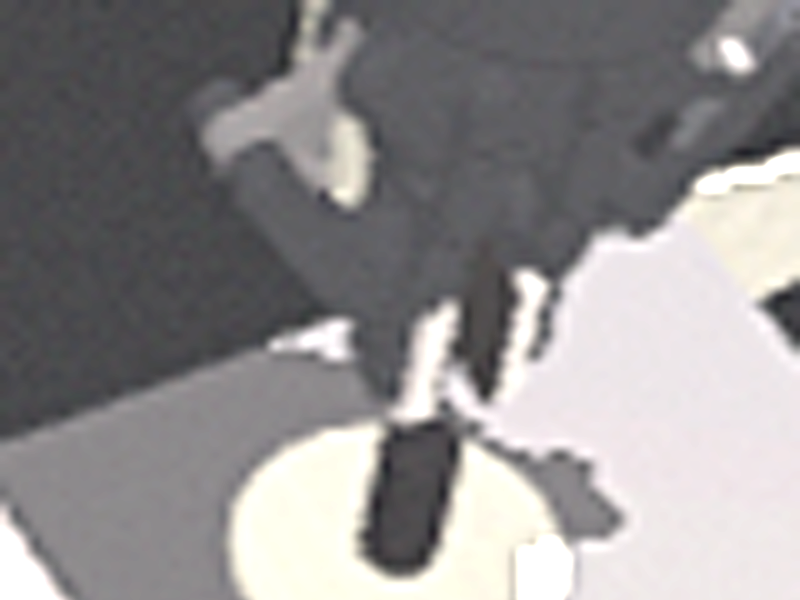

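Run:
```python
from h import *
b=grab_frame("scene")
for z in(.117,.125,.135,.142,.15): print(z,ray(b,(381,161.5),z),ray(b,(390,160),z))
print(tips_ahead)
a=grab_frame("top")
cv2.imwrite("pics/t3.png",cv2.cvtColor(cv2.convertScaleAbs(cv2.resize(a["frame"][190:280,120:210],(600,600),interpolation=cv2.INTER_CUBIC),alpha=1.8,beta=10),cv2.COLOR_RGB2BGR))
```

```text
0.117 [0.45632595 0.19114445 0.117     ] [0.45614097 0.2116323  0.117     ]
0.125 [0.46267957 0.1878001  0.125     ] [0.46249625 0.20810425 0.125     ]
0.135 [0.4706216  0.18361967 0.135     ] [0.47044036 0.20369419 0.135     ]
0.142 [0.47618103 0.18069336 0.142     ] [0.47600123 0.20060714 0.142     ]
0.15 [0.48253465 0.17734901 0.15      ] [0.48235652 0.19707909 0.15      ]
0.025
```

View pics/t3.png

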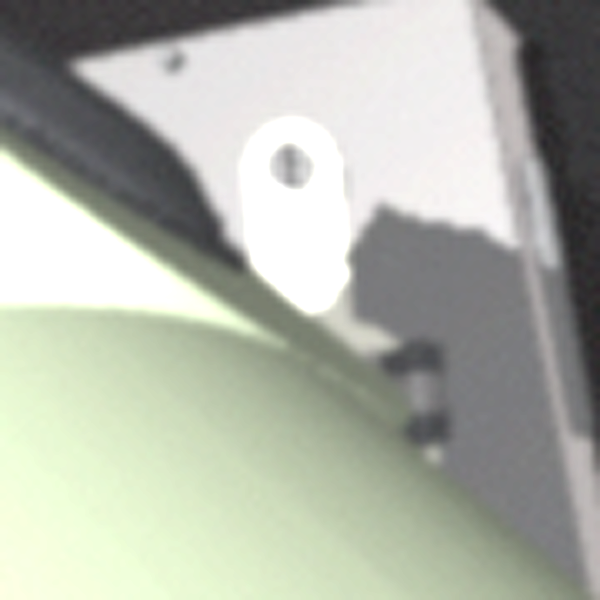

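Emit:
move_arm:
  motion:
    - [[0, 0, 0], [0, 0, 0]]
    - [[0, 0, 0], [0, 0, 0]]
    - [[0, 0, 0], [0, 0, 0]]
    - [[0, 0, -4], [0, 0, 0]]
    - [[0, 0, -8], [0, 0, 0]]
    - [[0, 0, -11], [0, 0, 0]]
    - [[0, 0, -11], [0, 0, 0]]
  jaw: 40

```text
clock: 5.58
position: [0.4785, 0.1802, 0.1311]
tool_rot: [-3.142, -0.001, -3.002]
force: [0.4, -0.9, -0.4]
grip_width: 0.0399
```

Run:
```python
from h import *
s=observe();print(s["position"],s["grip_width"],s["force"])
a=grab_frame("top")
for z in(.16,.18,.2,.22): print(z,ray(a,(183.8,249.3),z))
b=grab_frame("scene")
a=b["frame"][120:190,340:420]
cv2.imwrite("pics/dn4.png",cv2.cvtColor(cv2.convertScaleAbs(cv2.resize(a,(800,700),interpolation=cv2.INTER_CUBIC)[:600],alpha=1.5,beta=10),cv2.COLOR_RGB2BGR))
```

```text
[0.47845883 0.18019716 0.13108208] 0.039890202361602234 [ 0.35730708 -0.88924434 -0.38892734]
0.16 [0.49000406 0.13724402 0.16      ]
0.18 [0.489137   0.13360234 0.18      ]
0.2 [0.48826995 0.12996066 0.2       ]
0.22 [0.4874029  0.12631897 0.22      ]
```

View pics/dn4.png

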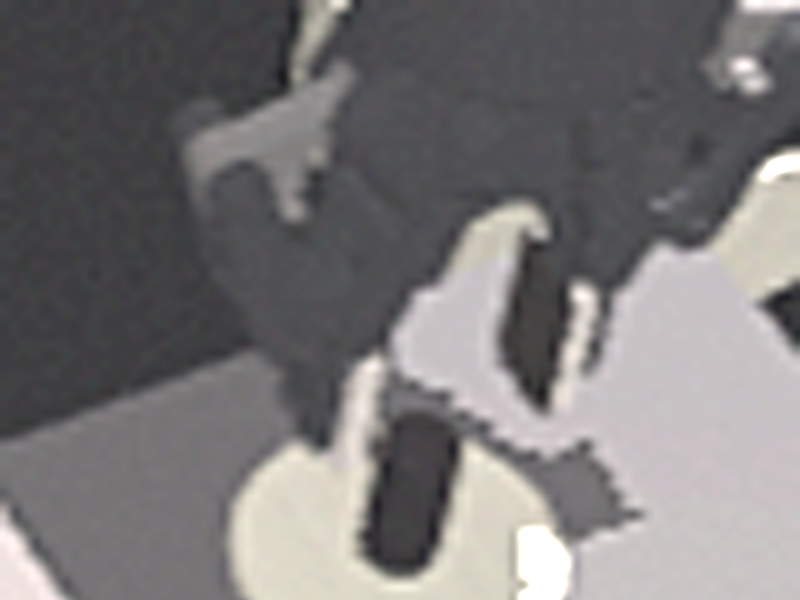

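Run:
```python
from h import *
b=grab_frame("scene")
for z in(.106,.12,.13,.14,.15): print(z,ray(b,(374.5,167),z),ray(b,(395.5,161),z))
```

```text
0.106 [0.45980983 0.17701188 0.106     ] [0.45257975 0.22740575 0.106     ]
0.12 [0.47073926 0.1714496  0.12      ] [0.46362125 0.22106236 0.12      ]
0.13 [0.478546   0.16747655 0.13      ] [0.47150803 0.21653136 0.13      ]
0.14 [0.48635274 0.16350349 0.14      ] [0.47939482 0.21200037 0.14      ]
0.15 [0.49415948 0.15953044 0.15      ] [0.4872816  0.20746938 0.15      ]
```

Emit:
move_arm:
  motion:
    - [[0, 0, -3], [0, 0, 0]]
    - [[0, 0, -6], [0, 0, 0]]
    - [[0, 0, -6], [0, 0, 0]]

```text
clock: 6.1
position: [0.4785, 0.1802, 0.1251]
tool_rot: [-3.142, -0.0, -3.002]
force: [0.8, 0.0, -0.2]
grip_width: 0.0398
```

No contact force yet, which agrees with the tips being higher than nominal.

Emit:
move_arm:
  motion:
    - [[0, 0, -2], [0, 0, 0]]
    - [[0, 0, -4], [0, 0, 0]]
    - [[0, 0, -6], [0, 0, 0]]
    - [[0, 0, -6], [0, 0, 0]]

```text
clock: 6.6
position: [0.4785, 0.1802, 0.1192]
tool_rot: [-3.142, -0.0, -3.002]
force: [0.1, 0.9, 0.6]
grip_width: 0.0399
```

Run:
```python
from h import *
s=observe();print(s["position"],s["grip_width"],s["force"])
b=grab_frame("scene")
a=b["frame"][120:190,340:420]
cv2.imwrite("pics/dn5.png",cv2.cvtColor(cv2.convertScaleAbs(cv2.resize(a,(800,700),interpolation=cv2.INTER_CUBIC)[:600],alpha=1.5,beta=10),cv2.COLOR_RGB2BGR))
```

```text
[0.47853408 0.18023698 0.11923736] 0.039918161604549515 [0.07919386 0.91896046 0.56592387]
```

View pics/dn5.png

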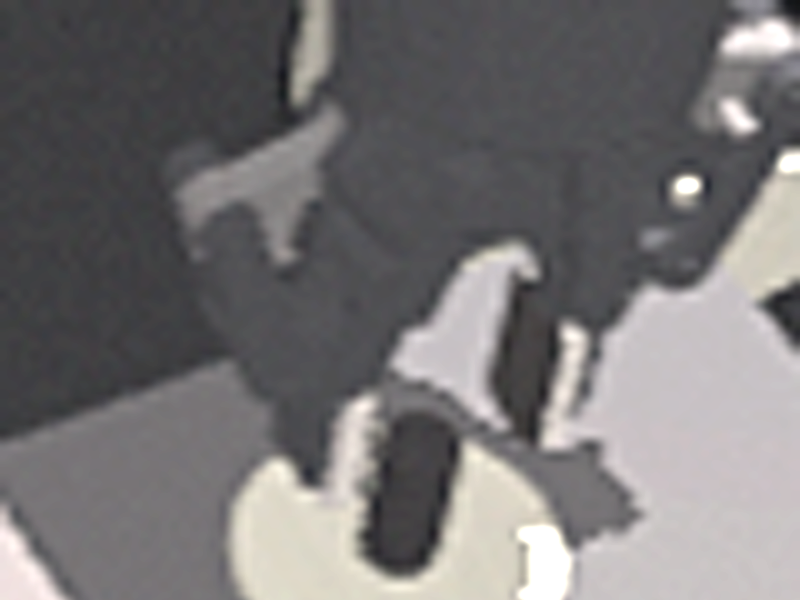

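Emit:
move_arm:
  motion:
    - [[0, 0, -2], [0, 0, 0]]
    - [[0, 0, -4], [0, 0, 0]]
    - [[0, 0, -6], [0, 0, 0]]
    - [[0, 0, -6], [0, 0, 0]]

```text
clock: 7.15
position: [0.4785, 0.1802, 0.1132]
tool_rot: [-3.142, -0.0, -3.002]
force: [0.4, 1.2, -0.7]
grip_width: 0.04
```

Emit:
move_arm:
  motion:
    - [[0, 0, 0], [0, 0, 0]]
    - [[0, 0, 0], [0, 0, 0]]
    - [[0, 0, 0], [0, 0, 0]]
    - [[0, 0, 0], [0, 0, 0]]
  jaw: 23

```text
clock: 7.65
position: [0.4786, 0.1802, 0.1134]
tool_rot: [-3.142, 0.0, -3.002]
force: [0.0, -0.1, 0.9]
grip_width: 0.0226
```

Run:
```python
from h import *
s=observe();print(s["position"],s["grip_width"],s["force"])
b=grab_frame("scene")
a=b["frame"][120:190,340:420]
cv2.imwrite("pics/dn6.png",cv2.cvtColor(cv2.convertScaleAbs(cv2.resize(a,(800,700),interpolation=cv2.INTER_CUBIC)[:600],alpha=1.5,beta=10),cv2.COLOR_RGB2BGR))
```

```text
[0.4786112  0.18020177 0.11340342] 0.02261616608907763 [ 0.04026676 -0.10670254  0.94554988]
```

View pics/dn6.png

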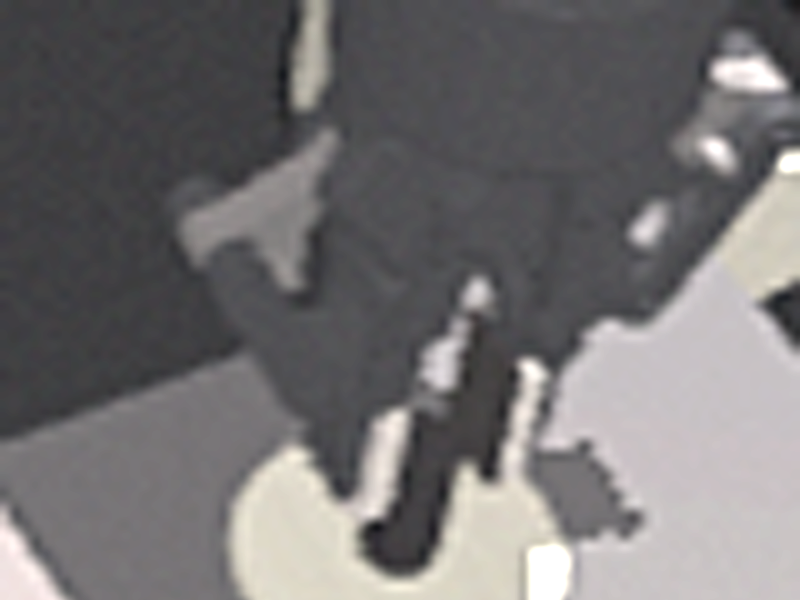

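Emit:
move_arm:
  motion:
    - [[-0.6, 8, 0], [0, 0, -0.1]]
    - [[-0.5, 16, 0], [0, 0, -0.2]]
    - [[0.5, 24, 0], [0, 0, -0.3]]
    - [[2.2, 31.8, 0], [0, 0, -0.4]]
    - [[4.7, 39.4, 0], [0, 0, -0.5]]
    - [[8, 46.7, 0], [0, 0, -0.6]]
    - [[8, 46.7, 0], [0, 0, -0.6]]

```text
clock: 8.57
position: [0.4866, 0.2274, 0.1134]
tool_rot: [3.141, 0.0, 2.682]
force: [0.5, -0.4, -0.1]
grip_width: 0.0232
```

Run:
```python
from h import *
s=observe();print(s["position"],s["tool_rot"],s["grip_width"],s["force"],s["qpos"])
b=grab_frame("scene")
a=b["frame"][110:210,340:460]
cv2.imwrite("pics/m1.png",cv2.cvtColor(cv2.convertScaleAbs(cv2.resize(a,(720,600),interpolation=cv2.INTER_CUBIC),alpha=1.5,beta=10),cv2.COLOR_RGB2BGR))
```

```text
[0.48655892 0.22743717 0.11342717] [3.14143293e+00 1.27552383e-04 2.68200839e+00] 0.02323501070206058 [ 0.46124688 -0.44630428 -0.1080311 ] [-0.06830924  0.59798806 -0.66185657  1.89893507  0.49625818  0.81358841
  0.11483965]
```

View pics/m1.png

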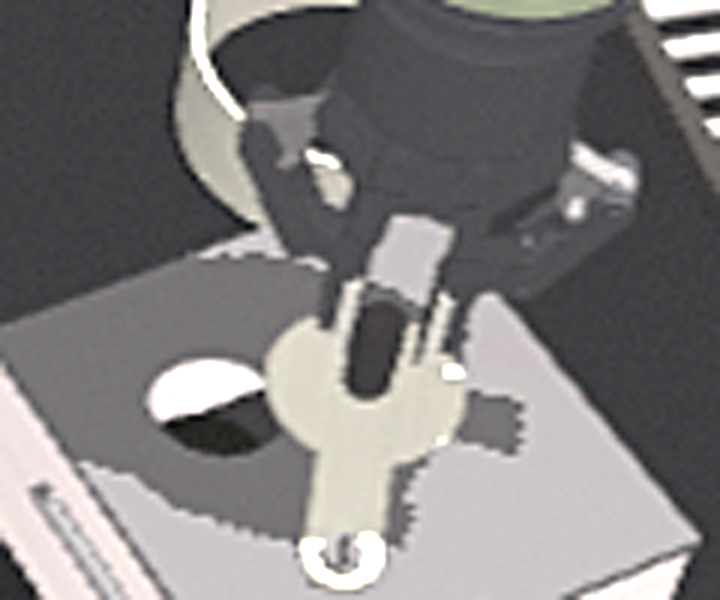

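The picture shows the cover partly swung with the knob caged between the pads, and about half of the hole (210,405) showing. I'll continue along the arc.

Emit:
move_arm:
  motion:
    - [[3.9, 7, 0], [0, 0, -0.1]]
    - [[8.6, 13.5, 0], [0, 0, -0.2]]
    - [[13.9, 19.5, 0], [0, 0, -0.3]]
    - [[19.7, 25, 0], [0, 0, -0.4]]
    - [[26.1, 29.9, 0], [0, 0, -0.5]]
    - [[32.9, 34.1, 0], [0, 0, -0.6]]
    - [[40.1, 37.6, 0], [0, 0, -0.7]]
    - [[47.6, 40.4, 0], [0, 0, -0.8]]
    - [[55.4, 42.4, 0], [0, 0, -0.9]]
    - [[55.4, 42.4, 0], [0, 0, -0.9]]

```text
clock: 9.88
position: [0.5421, 0.2691, 0.1132]
tool_rot: [-3.142, 0.0, 1.783]
force: [0.2, -0.1, 0.3]
grip_width: 0.0228
```

Run:
```python
from h import *
s=observe();print(s["position"],s["tool_rot"],s["grip_width"],s["force"],s["qpos"])
b=grab_frame("scene")
a=b["frame"][110:230,340:484]
cv2.imwrite("pics/m2.png",cv2.cvtColor(cv2.convertScaleAbs(cv2.resize(a,(720,600),interpolation=cv2.INTER_CUBIC),alpha=1.5,beta=10),cv2.COLOR_RGB2BGR))
```

```text
[0.54213677 0.26906352 0.11324042] [-3.14150283e+00  1.54830646e-04  1.78277244e+00] 0.022781061325449572 [ 0.18928522 -0.09818491  0.33313802] [-0.27096981  0.64206476 -0.42138382  1.72639499  0.3338293   0.84483933
 -0.62996226]
```

View pics/m2.png

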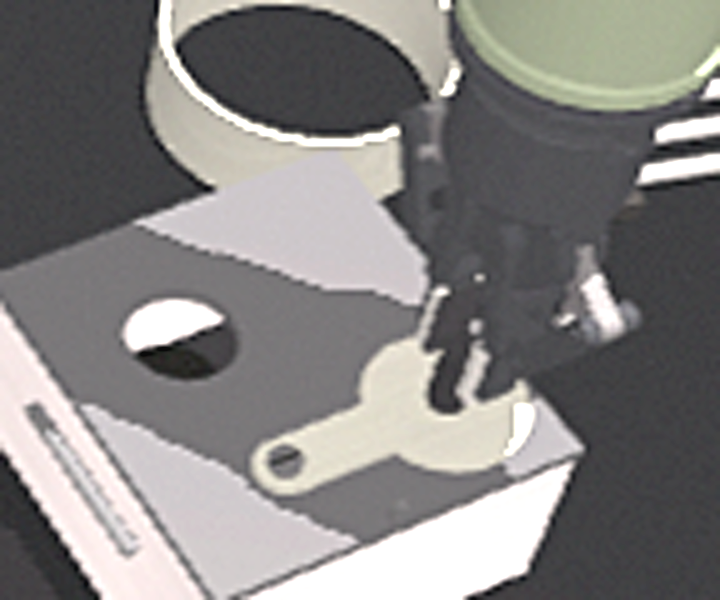

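The hole at (180,340) is now wholly clear. I'll let go, rise and check.

Emit:
move_arm:
  motion:
    - [[0, 0, 0], [0, 0, 0]]
    - [[0, 0, 0], [0, 0, 0]]
    - [[0, 0, 0], [0, 0, 0]]
    - [[0, 0, 10], [0, 0, 0]]
    - [[0, 0, 30], [0, 0, 0]]
    - [[0, 0, 60], [0, 0, 0]]
    - [[0, 0, 100], [0, 0, 0]]
    - [[-10, -30, 130], [0, 0, 0]]
    - [[-20, -80, 140], [0, 0, 0]]
    - [[-30, -130, 140], [0, 0, 0]]
    - [[-40, -190, 140], [0, 0, 0]]
    - [[-50, -250, 140], [0, 0, 0]]
  jaw: 38

```text
clock: 11.42
position: [0.4915, 0.0176, 0.2542]
tool_rot: [3.141, 0.0, 1.781]
force: [1.3, -0.7, 0.2]
grip_width: 0.0381
```

Run:
```python
from h import *
s=observe();print(s["clock"],s["position"],s["force"],s["qd"])
a=grab_frame("top");b=grab_frame("scene")
cv2.imwrite("pics/end.png",cv2.cvtColor(np.hstack([cv2.resize(a["frame"],(400,300)),cv2.resize(b["frame"],(400,300))]),cv2.COLOR_RGB2BGR))
cv2.imwrite("pics/end2.png",cv2.cvtColor(np.hstack([cv2.resize(a["frame"][170:320,90:240],(400,400)),cv2.resize(b["frame"][110:260,320:470],(400,400))]),cv2.COLOR_RGB2BGR))
```

```text
11.425 [0.49150304 0.01764946 0.25421417] [ 1.27162731 -0.65293503  0.22634969] [ 0.84914054 -0.22568364  0.16856297  0.29253556 -0.1521364  -0.11693892
  1.03755812]
```

View pics/end.png

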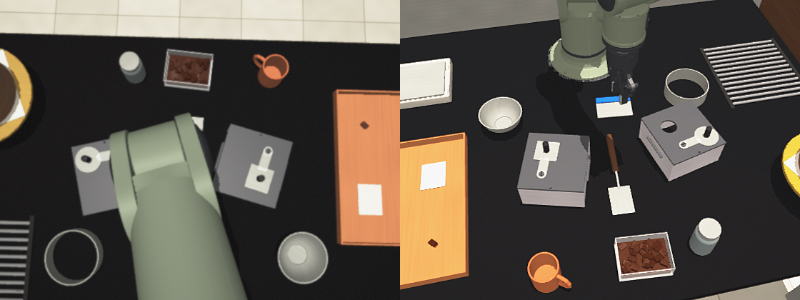

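View pics/end2.png

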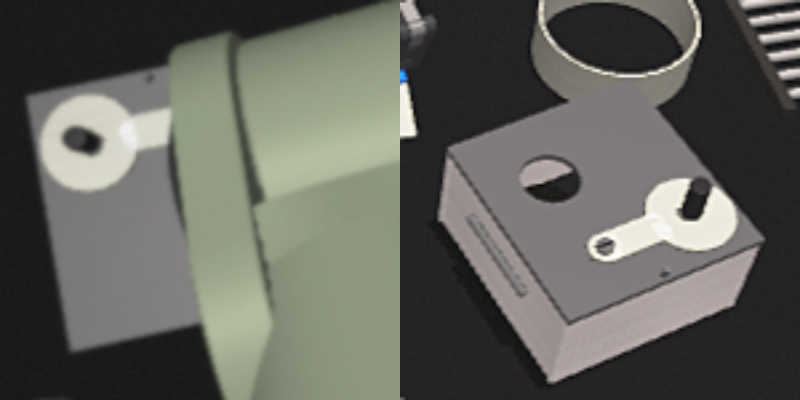

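The round cover stands about a quarter turn open with its hole clear at (550,178) in the right half of the picture. The square cover is shut and unmoved, and the gripper is free. I'll let the arm settle, then hand in.

Emit:
move_arm:
  motion:
    - [[0, 0, 0], [0, 0, 0]]
    - [[0, 0, 0], [0, 0, 0]]
    - [[0, 0, 0], [0, 0, 0]]

```text
clock: 11.9
position: [0.4921, 0.0204, 0.2534]
tool_rot: [3.142, -0.0, 1.783]
force: [-0.2, 0.4, -0.3]
grip_width: 0.0374
```

Run:
```python
from h import *
s=observe();print(s["clock"],s["force"],np.abs(s["qd"]).max())
b=grab_frame("scene");P=ray(b,(320+204*.375,110+245*.375),.108);K=ray(b,(320+300*.375,110+184*.375),.14)
print(P,K,np.arctan2(K[1]-P[1],K[0]-P[0]))
job_done()
```

```text
11.9 [-0.19746315  0.38949219 -0.31865716] 0.004043164889378437
[0.56075936 0.19243453 0.108     ] [0.54121364 0.27100629 0.14      ] 1.8146100882719187
the job is handed in; nothing more can be done
```

The round cover is open: I swung it clockwise by its knob through about 1.45–1.5 rad, let go, and handed the job in at about 12 s. I caged the knob loosely between the pads and moved it along its arc.

**Last checks:**
- **Hole:** the final pictures show it wholly clear, with the cover staying where I left it.
- **Square cover:** it looked unmoved and shut in both camera views.
- **Robot:** it stood clear of everything and at rest. The force readings I took stayed within about 1.5 N throughout.

**One disagreement:** the fingertips looked about 20–30 mm higher in the camera picture than the stated 25 mm ahead of the TCP. My first trial close, at TCP height 0.142 m, missed the knob. I then went down in small steps, watching the force and the pictures, and caged it at 0.113 m. I did not find the cause.

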